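# Feel along the cracked waste pipe and hold the fingertip at the crack's end

### The job

The plastic waste pipe held in the aluminium bracket has a dark crack along its top: with the gripper closed and pointing down, rest the fingertips lightly on the end of the crack nearer the pipe's wide socket and run them slowly along the crack, in touch all the way, to its other end. Finish there, holding the fingertips lightly on the pipe at the end of the crack so that the spot can be marked for cutting. Only touch the pipe, without pressing hard or pulling it up, and leave the sprayer bottle, the steel cup and the drain stopper where they stand.

Things in the scene. Friction and masses are not known exactly. Their poses are not given: they have to be found in the camera images.
- pipe: Light grey rigid plastic waste pipe, 40 mm diameter, 300 mm long, level, its top 165 mm above the table. Origin on its axis at mid length; y runs along it towards the socket, z up. The last 50 mm at +y is the push-fit socket, 47 mm wide with a 55 mm bulge and black lip; the plain cut end is at y = -150 mm. Two open clips grip it tightly from below, up to 15 mm above its axis: its top line is free.
- crack: Dark jagged crack, 110 mm long, 2.4 mm wide, wandering under 3 mm, along the pipe's top line; flush, it cannot be felt. Origin at its middle on the pipe's top surface, 20 mm from mid pipe towards the cut end; x runs along it from the socket-side end (-55 mm) to the other (+55 mm), z up. The place touched is judged midway between the closed fingertips: within 9 mm along, 11 mm across.
- crack_start (a point): The end of the crack nearer the socket, on the pipe's top surface: where to begin.
- crack_end (a point): The end of the crack nearer the cut end, on the pipe's top surface: where to finish and keep touching.
- bracket_arm (a joint): How far the springy aluminium arm carrying pipe and clips is bent down, m: 0 at rest, growing as the pipe is pressed. All move straight down together, 1 mm for every 1.5 N, and spring back (stop at 14 mm). A light touch is 1 to 8 N; over 15 N is pressing hard. Below -0.002 the pipe is being pulled up.
- shelf: White wooden shelf standing on the table: a plank 240 mm (x) by 720 mm (y), 20 mm thick, its top 70 mm above the table. Origin on the table under its centre. It is fixed. A clamp on its far (+x) edge carries the bracket; the pipe lies along the shelf, 10 mm beyond its middle line.
- sprayer: Grey plastic trigger sprayer bottle, 68 mm diameter, 200 mm tall with its white head and orange trigger; stands loose on one end of the shelf, about 290 mm from its middle. Origin at the centre of its underside. Leave alone.
- cup: Empty stainless steel cup, 74 mm across the rim, 88 mm tall, loose on the other end of the shelf. Origin at the centre of its underside. Leave alone.
- stopper: Blue-grey hard silicone drain stopper, 52 mm diameter, 42 mm tall with its small knob, loose on the shelf on the robot's side of the pipe. Origin at the centre of its underside. Leave alone.

How it is judged:
On the way, in this order (a step that is already met when the one before it is completed fails the run):
1. the fingertips touch the pipe at the crack's socket-side end (x of the grasp point in the frame of crack between -0.064 and -0.046 m and y of the grasp point in the frame of crack between -0.011 and 0.011 m and z of the grasp point in the frame of crack above 0.008 m and contact force between the fingers and pipe above 0.3 N), for 0.15 s.
2. still touching, one fifth of the way along the crack (x of the grasp point in the frame of crack between -0.042 and -0.024 m and y of the grasp point in the frame of crack between -0.011 and 0.011 m and z of the grasp point in the frame of crack above 0.008 m and contact force between the fingers and pipe above 0.3 N), for 0.15 s.
3. still touching, two fifths of the way along the crack (x of the grasp point in the frame of crack between -0.02 and -0.002 m and y of the grasp point in the frame of crack between -0.011 and 0.011 m and z of the grasp point in the frame of crack above 0.008 m and contact force between the fingers and pipe above 0.3 N), for 0.15 s.
4. still touching, three fifths of the way along the crack (x of the grasp point in the frame of crack between 0.002 and 0.02 m and y of the grasp point in the frame of crack between -0.011 and 0.011 m and z of the grasp point in the frame of crack above 0.008 m and contact force between the fingers and pipe above 0.3 N), for 0.15 s.
5. still touching, four fifths of the way along the crack (x of the grasp point in the frame of crack between 0.024 and 0.042 m and y of the grasp point in the frame of crack between -0.011 and 0.011 m and z of the grasp point in the frame of crack above 0.008 m and contact force between the fingers and pipe above 0.3 N), for 0.15 s.
6. touching at the crack's cut-end-side end (x of the grasp point in the frame of crack between 0.046 and 0.064 m and y of the grasp point in the frame of crack between -0.011 and 0.011 m and z of the grasp point in the frame of crack above 0.008 m and contact force between the fingers and pipe above 0.3 N), for 0.15 s.
At the end, for the whole second after the job is handed in: The closed fingertips rest on the pipe from above at the crack's cut-end-side end (within 10 mm along, 11 mm across), with 0.3 to 12 N, the arm bent 8 mm at most; sprayer, cup and stopper upright within 10 mm of their places. Before, the touch passed along the crack in order (x of the grasp point in the frame of crack between 0.045 and 0.065 m and y of the grasp point in the frame of crack between -0.011 and 0.011 m and z of the grasp point in the frame of crack above 0.008 m and contact force between the fingers and pipe between 0.3 and 12 N and value of joint bracket_arm between 0.0002 and 0.008 m and distance of each of sprayer, cup, stopper from where it was at the start of the episode below 0.01 m and angle between each of sprayer, cup, stopper's own z axis and vertical below 0.1 rad); the arm keeps its last pose, push and grip.
It fails at once if the pipe is pressed hard (over 15 N) (contact force between the fingers and pipe above 15 N or value of joint bracket_arm above 0.011 m).
It fails at once if the pipe is pulled up (value of joint bracket_arm below -0.002 m).
It fails at once if the sprayer, the cup or the stopper is moved, lifted or tipped (distance of any of sprayer, cup, stopper from where it was at the start of the episode above 0.015 m or angle between any of sprayer, cup, stopper's own z axis and vertical above 0.25 rad).
It also fails if it takes over 42 s, if anything falls off the work surface, if the arm or the gripper's body presses on something with over 40 N, if the wrist force passes 120 N, or if a joint passes its speed limit or range.

### The arm

A 6-joint arm with a two-finger parallel gripper is mounted at the origin on the work surface. World frame = base frame: x ahead of the robot, y to its left, z up, the work surface at z = 0. Lengths are in m, angles in rad, forces in N, time in s.
With the tool pointing down it reaches from about 0.25 to 0.725 m from the base axis. Payload 4 kg.
Tool frame: the origin (TCP) lies on the centre line of the jaws, within the pads' length; the fingertips stand 22 mm ahead of it and the grasp point (between the pads) lies 3 mm ahead of it (bot.tip_reach is the distance from the TCP to the fingertips, in m); z points along the fingers, y is the line along which they close (so a half turn about z gives the same grasp; the last joint's range is limited). The gripper opens to 85 mm and grips with 20 to 120 N. Pads are 22 mm wide; open, the fingers measure 114 mm over their backs; the gripper's body (76 mm by 85 mm) begins 54 mm behind the grasp point. The pads swing forward as they close: fully open they stand 13 mm farther back than shut.
Start: joints at [1.277, 0.241, 0.005, 1.335, 0, 1.571], TCP at [0.145, 0.479, 0.253] pointing down, gripper open.
Joint ranges: [-2.72, 2.72], [-1.05, 1.87], [-1.09, 1.28], [-1.99, 2.15], [-1.42, 1.44], [-3.14, 3.14]. Speed limits (rad/s): [2.79, 2.79, 3.14, 3.14, 3.14, 3.14].

### API

Orientations are given as a unit quaternion [x, y, z, w].
In Python, from workcell import bot gives the robot as it stands. The module is installed in compiled form; this text tells all that it offers.
- The arm moves only by the tool apply_moves, never from a script. Its argument "commands" is a list of rows, each a list of 4 numbers: the shift along the tool's x, y, z scaled (see below), then the turn about the tool's z scaled (see below). In form: [[tx, ty, tz, roll], ...]. A call has exactly 5 rows; each row shifts and turns the commanded pose from where the row before left it, along the tool's axes as they then stand; what a row does not reach is not made up. The controller multiplies each number of a shift by 20 mm and each number of a turn by 60 degrees. A row lasts 1/12 s, in which the tool goes at most 41.7 mm and 7.16 degrees, less where a joint would pass 70% of its speed; a pose out of reach is approached as far as the arm can. A call with a number of a shift or a turn outside -1 to 1 is refused whole. A call with a gripper value outside its range is refused whole. "claw" is the closure, from 0 (fully open) to 1 (shut), set as the call begins (left out, the last holds). The fingers move at their own pace and stop on an object; the grip force is fixed at half the most. Time passes only in rows, so rows that do not move let the fingers close, or fill a call up. It gives the time, the measured TCP pose, the force, the opening and the grip force at its end, in the units of the state.
- bot.get_obs(): the state, without advancing time (a new reading comes with each control period).
- bot.camera(name): name is "side" or "top"; returns a dict with "image" (480x640x3 uint8, blue, green, red), "camera_matrix" (3x3 intrinsics, pixels), "R" (3x3) and "t" (3): a world point X has camera coordinates R X + t. Camera axes: x right, y down, z forward; pixel columns grow to the right and rows downward; lengths in m; the calibration is good to about 2 mm. A picture is of the moment at which its call begins. There is no depth.
- bot.job_done(): hands the job in; it is judged then, once.
The state is a dict: "clock": time; "joint_pos": joint angles; "joint_vel": joint speeds; "tau": joint torques, N m; "eef_pos": TCP position; "tool_rot": TCP orientation; "ft_force": force on the tool from outside, world axes, zero at the start; "ft_torque": the same for the moment, N m; "grip_width": finger opening in m; "grasp_force": force on a finger pad.
Only numpy, scipy, OpenCV 4.12 (cv2) and the standard library are available. Lean on these libraries where they do the work, as an engineer would, in place of code of your own. Each camera call takes 0.05 s, during which the arm holds its last target. There are 200 camera calls.

## Working session

There is one attempt and no reset: what is moved stays moved. The work goes in short steps, Python scripts to look and compute and a tool call to move; the robot and the scene stay as the last step left them, time stands still between calls to the robot, and variables do not carry over. Pictures are saved under pics/ and viewed, at most 10 in all, crops included, and the job is handed in when it is done.

Besides the shell and the picture viewer there is one more tool, called after ">>>" by a JSON object that holds its "api" and its "payload", one argument or row to a line. apply_moves: Moves the arm, as the interface text tells. Shifts and turns lie within -1 to 1; 1 stands for 20 mm of shift or 60 degrees of turn. Its arguments: {"type":"object","properties":{"commands":{"type":"array","items":{"type":"array","items":{"type":"number","minimum":-1,"maximum":1}}},"claw":{"type":"number"}},"required":["commands"]}

```bash
mkdir -p pics
python3 - <<'E'
from workcell import bot
import cv2,numpy as np,pickle
o=bot.get_obs();print({k:np.round(v,4) for k,v in o.items()},bot.tip_reach)
d={}
for n in("top","side"):
    c=bot.camera(n);d[n]=c;cv2.imwrite(f"pics/{n}0.png",c["image"]);print(n,c["camera_matrix"],c["R"],c["t"])
pickle.dump(d,open("cams.pkl","wb"))
E
```

```text
{'clock': np.float64(0.0), 'joint_pos': array([1.277 , 0.2414, 0.0038, 1.3352, 0.    , 1.5708]), 'joint_vel': array([-0.0008,  0.0007, -0.0002,  0.0007,  0.0023, -0.0001]), 'tau': array([-1.20000e-03, -3.72320e+01,  2.52408e+01,  1.72000e-02,
       -1.00000e-04, -0.00000e+00]), 'eef_pos': array([0.1446, 0.478 , 0.2524]), 'tool_rot': array([ 1.464e-01,  9.892e-01, -1.000e-03, -2.000e-04]), 'ft_force': array([0.1515, 0.6665, 0.2367]), 'ft_torque': array([-0.0045,  0.0221,  0.0101]), 'grasp_force': np.float64(0.0), 'grip_width': np.float64(0.0855)} 0.022
top [[494.15279997   0.         316.89187129]
 [  0.         494.15279997 250.38368413]
 [  0.           0.           1.        ]] [[ 0.01205348 -0.99991566  0.00483509]
 [-0.98694135 -0.01267357 -0.16058066]
 [ 0.1606284  -0.00283639 -0.98701088]] [0.01371937 0.61030988 1.05614633]
side [[615.98990575   0.         321.73271165]
 [  0.         615.98990575 238.36659625]
 [  0.           0.           1.        ]] [[ 9.30239053e-01 -3.66953381e-01 -7.21188565e-04]
 [-2.08933660e-01 -5.28036084e-01 -8.23118837e-01]
 [ 3.01665427e-01  7.65847968e-01 -5.67868699e-01]] [-0.51550604  0.25681251  1.06309485]
```

View pics/top0.png

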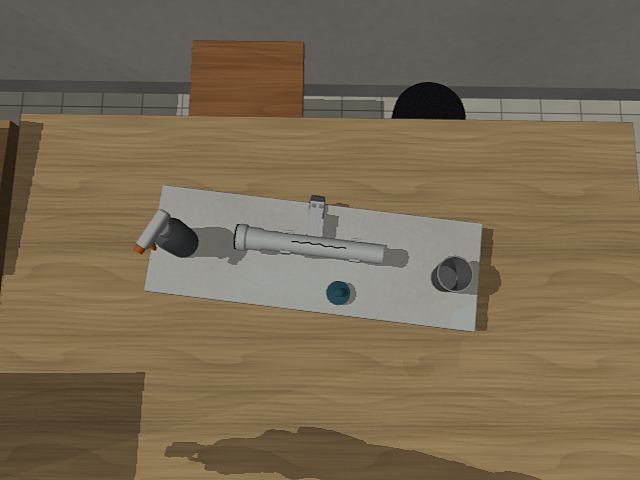

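View pics/side0.png

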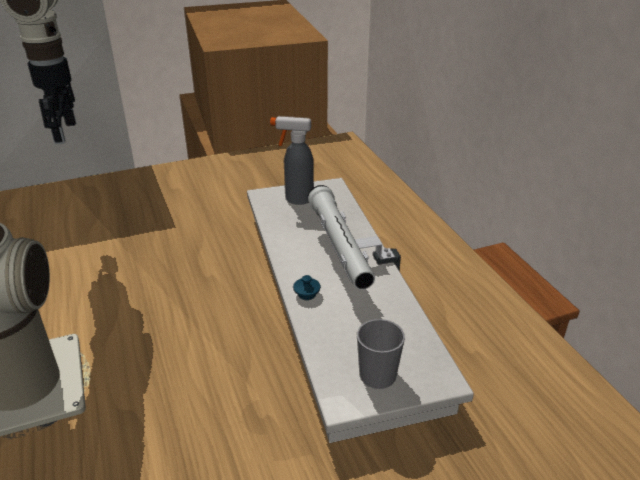

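The top view shows the crack running from about (291,242) at the socket side to (346,248), with the sprayer at (175,238), the cup at (455,273) and the stopper at (338,292). The side view agrees, with the crack at about (336,216) to (365,249).

```bash
cat > h.py <<'E'
import numpy as np,cv2,pickle
d=pickle.load(open("cams.pkl","rb"))
def ray(n,u,v,z):
    c=d[n];K,R,t=c["camera_matrix"],c["R"],np.ravel(c["t"])
    o=-R.T@t;r=R.T@np.linalg.inv(K)@[u,v,1];return o+r*(z-o[2])/r[2]
E
python3 - <<'E'
from h import *
for n,(x0,y0,x1,y1),th in(("top",(284,236,354,254),110),("side",(328,208,372,256),90)):
    g=cv2.cvtColor(d[n]["image"],cv2.COLOR_BGR2GRAY)
    m=np.zeros_like(g);m[y0:y1,x0:x1]=(g[y0:y1,x0:x1]<th)
    k,l,s,c=cv2.connectedComponentsWithStats(m,connectivity=8)
    for i in range(1,k):
        if s[i,4]<15:continue
        v,u=np.where(l==i);P=np.array([ray(n,a,b,.165) for a,b in zip(u,v)])
        mu=P.mean(0);ax=np.linalg.svd(P-mu,full_matrices=False)[2][0];ax*=-np.sign(ax[1])
        q=(P-mu)@ax;print(n,s[i],mu.round(4),ax.round(3),(mu+ax*q.min()).round(4),(mu+ax*q.max()).round(4),np.ptp(q).round(4))
for nm,u,v,z in(("shelfFL",163,186,.07),("FR",481,224,.07),("NR",474,331,.07),("NL",145,291,.07),("pipe cut top",384,254,.145),("lip",240,237,.145)):print(nm,ray("top",u,v,z).round(3))
E
```

```text
top [304 236  50   7  98] [ 0.6169 -0.0033  0.165 ] [-0.107 -0.994  0.   ] [0.6224 0.0477 0.165 ] [ 0.6118 -0.0509  0.165 ] 0.0991
top [291 241  55   8  80] [0.6037 0.0195 0.165 ] [-0.124 -0.992  0.   ] [0.6105 0.0737 0.165 ] [ 0.597  -0.0346  0.165 ] 0.1091
top [284 251  21   3  29] [0.5861 0.068  0.165 ] [-0.004 -1.    -0.   ] [0.5862 0.0873 0.165 ] [0.586  0.0473 0.165 ] 0.0399
side [328 233   9  17  25] [ 0.5712 -0.007   0.165 ] [-0.113 -0.994 -0.   ] [0.5744 0.0208 0.165 ] [ 0.5683 -0.0325  0.165 ] 0.0536
shelfFL [0.748 0.368 0.07 ]
FR [ 0.671 -0.342  0.07 ]
NR [ 0.436 -0.317  0.07 ]
NL [0.513 0.392 0.07 ]
pipe cut top [ 0.589 -0.115  0.145]
lip [0.62  0.179 0.145]
```

>>> {"api": "apply_moves", "payload": {
  "commands": [
    [0,0,0,-0.09],
    [0,0,0,-0.087],
    [-0.5,-0.5,0,0],
    [-0.9,-1,0,0],
    [-0.9,-1,0,0]
  ],
  "claw": 1
}}

```text
clock: 0.52
eef_pos: [0.1853, 0.4228, 0.2526]
tool_rot: [0.054, 0.999, -0.001, -0.0]
ft_force: [-0.1, -0.2, -0.2]
grip_width: 0.0256
grasp_force: 0.0
```

Run:
```python
from h import *
c=d["side"]
for P in([.61,.0742,.165],[.5974,-.0351,.165]):
    q=c["camera_matrix"]@(c["R"]@P+np.ravel(c["t"]));print(q[:2]/q[2])
cv2.imwrite("pics/s1.png",cv2.resize(c["image"][180:300,290:410],None,fx=5,fy=5,interpolation=cv2.INTER_CUBIC))
from workcell import bot;o=bot.get_obs();print(o["joint_pos"],o["tool_rot"],o["eef_pos"])
```

```text
[334.25003239 215.14075986]
[350.80028548 246.44003054]
[ 1.15789917e+00  1.66179277e-01 -9.06265387e-02  1.31544313e+00
 -4.15408844e-04  1.26629763e+00] [ 5.41725329e-02  9.98531304e-01 -7.52999574e-04 -6.04900550e-05] [0.18534676 0.42279743 0.25262973]
```

View pics/s1.png

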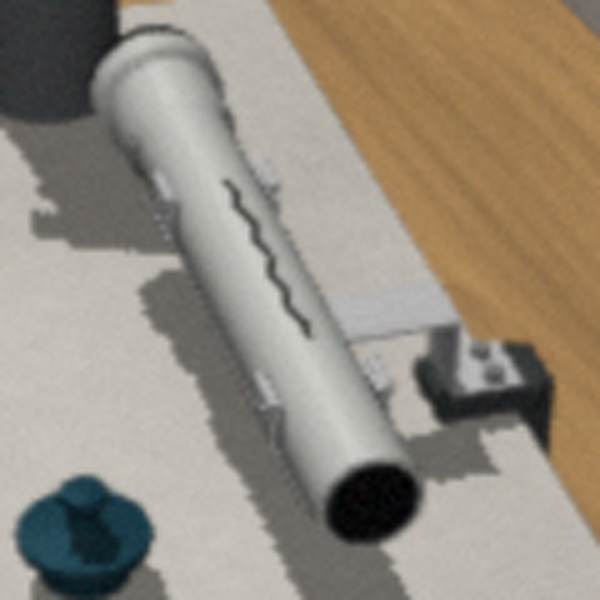

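The close-up puts the crack at about (335,216) to (352,247) in the side image. That is within 1 px of the positions projected from the top view, so the two views agree.

>>> {"api": "apply_moves", "payload": {
  "commands": [
    [-0.9,-1,0,0],
    [-0.9,-1,0,0],
    [-0.9,-1,0,0],
    [-0.9,-1,0,0],
    [-0.9,-1,0,0]
  ]
}}

```text
clock: 0.93
eef_pos: [0.2642, 0.3127, 0.253]
tool_rot: [0.055, 0.998, -0.0, -0.0]
ft_force: [-0.7, 0.2, -0.4]
grip_width: -0.0
grasp_force: 0.0
```

>>> {"api": "apply_moves", "payload": {
  "commands": [
    [-0.9,-1,0,0],
    [-0.9,-1,0,0],
    [-0.9,-1,0,0],
    [-0.9,-1,0,0],
    [-0.9,-1,0,0]
  ]
}}

```text
clock: 1.35
eef_pos: [0.3426, 0.2036, 0.2531]
tool_rot: [0.055, 0.998, -0.0, -0.0]
ft_force: [0.8, 0.4, 0.2]
grip_width: -0.0001
grasp_force: 0.0
```

>>> {"api": "apply_moves", "payload": {
  "commands": [
    [-0.9,-1,0,0],
    [-0.9,-1,0,0],
    [-0.9,-1,0,0],
    [-0.9,-1,0,0],
    [-0.9,-0.9,0,0]
  ]
}}

```text
clock: 1.77
eef_pos: [0.4212, 0.0962, 0.2531]
tool_rot: [0.056, 0.998, -0.0, -0.0]
ft_force: [0.2, 0.3, 0.6]
grip_width: 0.0
grasp_force: 0.0
```

>>> {"api": "apply_moves", "payload": {
  "commands": [
    [-0.95,0,0,0],
    [-0.95,0,0,0],
    [-0.95,0,0,0],
    [-0.95,0,0,0],
    [-0.95,0,0,0]
  ]
}}

```text
clock: 2.18
eef_pos: [0.516, 0.087, 0.2529]
tool_rot: [0.056, 0.998, -0.0, -0.001]
ft_force: [-0.4, -0.2, 0.6]
grip_width: 0.0002
grasp_force: 0.0
```

>>> {"api": "apply_moves", "payload": {
  "commands": [
    [-0.95,-0.1,0,0],
    [-0.95,0,0,0],
    [-0.95,0,0,0],
    [-0.95,0,0,0],
    [-0.95,0,0,0]
  ]
}}

```text
clock: 2.6
eef_pos: [0.6102, 0.0748, 0.2528]
tool_rot: [0.055, 0.998, -0.0, -0.001]
ft_force: [1.3, 0.7, 1.0]
grip_width: -0.0002
grasp_force: 0.0
```

>>> {"api": "apply_moves", "payload": {
  "commands": [
    [0,0,0.6,0],
    [0,0,0.6,0],
    [0,0,0.6,0],
    [0,0,0.5,0],
    [0,0,0,0]
  ]
}}

```text
clock: 3.02
eef_pos: [0.6081, 0.075, 0.2043]
tool_rot: [0.055, 0.998, -0.001, -0.003]
ft_force: [-0.7, -0.3, -0.5]
grip_width: -0.0003
grasp_force: 0.0
```

Run:
```python
from workcell import bot
import cv2,numpy as np
o=bot.get_obs();print(o["eef_pos"],o["ft_force"],o["joint_pos"].round(2))
a=bot.camera("top")["image"][190:300,220:400];b=bot.camera("side")["image"][130:270,290:410]
a=cv2.resize(a,None,fx=4,fy=4,interpolation=cv2.INTER_CUBIC)[:, :440];b=cv2.resize(b,(360,440),interpolation=cv2.INTER_CUBIC)
cv2.imwrite("pics/c1.png",np.hstack([a,b]))
```

```text
[0.60812988 0.07503692 0.20428607] [-0.68424191 -0.25284045 -0.47340749] [ 0.12  0.49  0.25  1.33 -0.    0.23]
```

View pics/c1.png

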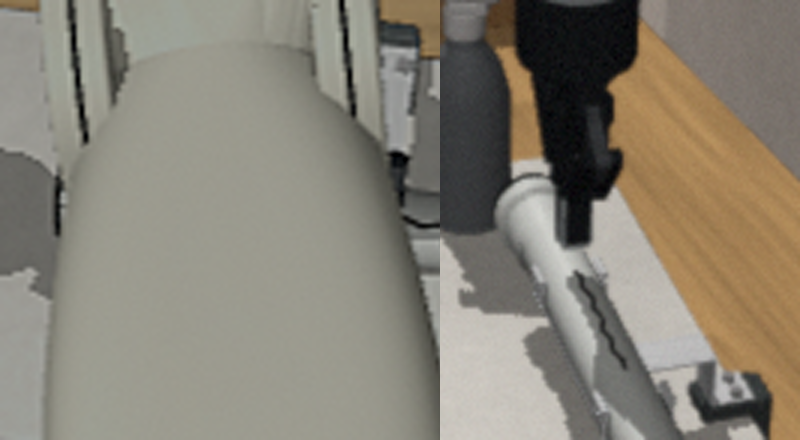

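The side view shows the closed tips about 17 mm above the pipe, in line with the crack and at its socket-side end. The arm hides the pipe in the top view.

>>> {"api": "apply_moves", "payload": {
  "commands": [
    [-0.05,0,0.2,0],
    [-0.05,-0.03,0.2,0],
    [0,0,0.2,0],
    [0,0,0.1,0],
    [0,0,0,0]
  ]
}}

```text
clock: 3.53
eef_pos: [0.6115, 0.075, 0.1927]
tool_rot: [0.054, 0.999, -0.0, -0.001]
ft_force: [0.6, -0.4, -0.1]
grip_width: 0.0001
grasp_force: 0.0
```

>>> {"api": "apply_moves", "payload": {
  "commands": [
    [0,0,0.05,0],
    [0,0,0.05,0],
    [0,0,0.05,0],
    [0,0,0,0],
    [0,0,0,0]
  ]
}}

```text
clock: 3.95
eef_pos: [0.6119, 0.0751, 0.1903]
tool_rot: [0.054, 0.999, -0.0, -0.0]
ft_force: [-0.8, -0.1, 0.3]
grip_width: -0.0001
grasp_force: 0.0
```

>>> {"api": "apply_moves", "payload": {
  "commands": [
    [0.03,-0.06,0.05,0],
    [0,0,0.05,0],
    [0,0,0.05,0],
    [0,0,0,0],
    [0,0,0,0]
  ]
}}

```text
clock: 4.37
eef_pos: [0.6111, 0.0739, 0.1872]
tool_rot: [0.054, 0.999, -0.0, -0.0]
ft_force: [-0.5, 0.1, -0.5]
grip_width: -0.0002
grasp_force: 0.0
```

>>> {"api": "apply_moves", "payload": {
  "commands": [
    [0,0,0.05,0],
    [0,0,0,0],
    [0,0,0,0],
    [0,0,0,0],
    [0,0,0,0]
  ]
}}

```text
clock: 4.78
eef_pos: [0.6112, 0.0739, 0.1864]
tool_rot: [0.054, 0.999, -0.0, 0.0]
ft_force: [0.3, 0.3, 0.3]
grip_width: 0.0003
grasp_force: 0.5
```

>>> {"api": "apply_moves", "payload": {
  "commands": [
    [0,0,0.05,0],
    [0,0,0,0],
    [0,0,0,0],
    [0,0,0,0],
    [0,0,0,0]
  ]
}}

```text
clock: 5.2
eef_pos: [0.6112, 0.0739, 0.1855]
tool_rot: [0.054, 0.999, 0.0, 0.0]
ft_force: [-0.4, -0.1, 2.3]
grip_width: -0.0002
grasp_force: 1.2
```

>>> {"api": "apply_moves", "payload": {
  "commands": [
    [0,0,0.05,0],
    [0,0,0,0],
    [0,0,0,0],
    [0,0,0,0],
    [0,0,0,0]
  ]
}}

```text
clock: 5.62
eef_pos: [0.6112, 0.074, 0.1845]
tool_rot: [0.054, 0.999, 0.0, 0.0]
ft_force: [-0.3, 0.3, 3.6]
grip_width: -0.0003
grasp_force: 1.9
```

>>> {"api": "apply_moves", "payload": {
  "commands": [
    [0,-0.1,0.02,0],
    [0,-0.15,0,0],
    [0,-0.2,0,0],
    [0,-0.2,0,0],
    [0,-0.2,0,0]
  ]
}}

```text
clock: 6.03
eef_pos: [0.6095, 0.0569, 0.1841]
tool_rot: [0.054, 0.999, 0.0, 0.0]
ft_force: [0.5, 3.3, 4.4]
grip_width: -0.0001
grasp_force: 2.2
```

>>> {"api": "apply_moves", "payload": {
  "commands": [
    [0.02,-0.2,0,0],
    [0,-0.2,0,0],
    [0,-0.2,0,0],
    [0,-0.2,0,0],
    [0,-0.2,0,0]
  ]
}}

```text
clock: 6.45
eef_pos: [0.6067, 0.0368, 0.184]
tool_rot: [0.054, 0.999, 0.0, 0.0]
ft_force: [0.5, 3.7, 4.3]
grip_width: -0.0002
grasp_force: 2.3
```

>>> {"api": "apply_moves", "payload": {
  "commands": [
    [0.02,-0.2,0,0],
    [0,-0.2,0,0],
    [0,-0.2,0,0],
    [0,-0.2,0,0],
    [0,-0.2,0,0]
  ]
}}

```text
clock: 6.87
eef_pos: [0.6041, 0.017, 0.1839]
tool_rot: [0.054, 0.999, 0.0, -0.0]
ft_force: [-0.5, 4.7, 5.2]
grip_width: -0.0
grasp_force: 2.4
```

>>> {"api": "apply_moves", "payload": {
  "commands": [
    [0,-0.2,0,0],
    [0,-0.2,0,0],
    [0,-0.2,0,0],
    [0,-0.2,0,0],
    [0,-0.2,0,0]
  ]
}}

```text
clock: 7.28
eef_pos: [0.6019, -0.0029, 0.1839]
tool_rot: [0.054, 0.999, 0.0, -0.0]
ft_force: [0.2, 3.4, 4.7]
grip_width: -0.0
grasp_force: 2.4
```

>>> {"api": "apply_moves", "payload": {
  "commands": [
    [0,-0.2,0,0],
    [0,-0.2,0,0],
    [0,-0.2,0,0],
    [0,-0.2,0,0],
    [0,-0.2,0,0]
  ]
}}

```text
clock: 7.7
eef_pos: [0.5997, -0.0228, 0.1839]
tool_rot: [0.054, 0.999, -0.0, -0.0]
ft_force: [-0.5, 3.5, 4.4]
grip_width: -0.0001
grasp_force: 2.4
```

Remaining distance to the crack's end is about 12.5 mm (target y ≈ -0.0355).

>>> {"api": "apply_moves", "payload": {
  "commands": [
    [0.04,-0.2,0,0],
    [0.04,-0.2,0,0],
    [0,-0.15,0,0],
    [0,-0.08,0,0],
    [0,0,0,0]
  ]
}}

```text
clock: 8.12
eef_pos: [0.5966, -0.0354, 0.1839]
tool_rot: [0.055, 0.999, -0.0, -0.0]
ft_force: [0.6, 2.1, 4.3]
grip_width: -0.0003
grasp_force: 2.4
```

>>> {"api": "apply_moves", "payload": {
  "commands": [
    [0,0,0,0],
    [0,0,0,0],
    [0,0,0,0],
    [0,0,0,0],
    [0,0,0,0]
  ]
}}

```text
clock: 8.53
eef_pos: [0.5967, -0.0353, 0.1838]
tool_rot: [0.054, 0.999, -0.001, -0.0]
ft_force: [-0.8, -0.8, 5.1]
grip_width: 0.0002
grasp_force: 2.4
```

Run:
```python
from workcell import bot
import cv2,numpy as np
o=bot.get_obs();print(o["eef_pos"],o["ft_force"])
b=bot.camera("side")["image"][180:300,290:410]
cv2.imwrite("pics/c2.png",cv2.resize(b,None,fx=5,fy=5,interpolation=cv2.INTER_CUBIC))
```

```text
[ 0.59666668 -0.03528254  0.18382381] [-0.75381728 -0.79201467  5.14073323]
```

View pics/c2.png

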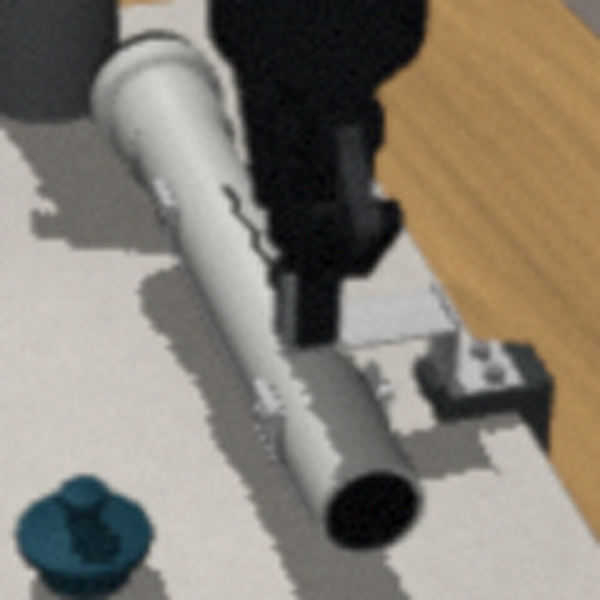

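The tips' lower edge, at about (312,342) in the crop, sits where the crack ended at (310,336), allowing for the pipe being bent down about 3 mm. The force is steady at about 4.5 N, so I'm handing in.

```bash
python3 -c "
from workcell import bot
print(bot.job_done())"
```

```text
the job is handed in; nothing more can be done
None
```

I ran the closed fingertips along the whole crack from the socket side, and they now rest on its cut-end side at about 4.5 N; the job is handed in, but no verdict came back.

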